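# Slide a fired test bar along the length gauge and hold the plunger at its index

## Robot

A 6-joint arm with a two-finger parallel gripper is mounted at the origin on the work surface. World frame = base frame: x ahead of the robot, y to its left, z up, the work surface at z = 0. Lengths are in m, angles in degrees, forces in N, time in s.
With the tool pointing down it reaches from about 0.4 to 0.825 m from the base axis. Payload 7 kg.
Tool frame: the origin (TCP) lies midway between the tips of the shut fingers; the grasp point (between the pads) lies 19 mm behind it; z points along the fingers, y is the line along which they close (so a half turn about z gives the same grasp; the last joint's range is limited). The gripper opens to 88 mm and grips with 3 to 60 N. Pads are 19 mm wide; open, the fingers measure 130 mm over their backs; the gripper's body (78 mm by 193 mm) begins 47 mm behind the grasp point.
Start: joints at [91.45, 20.546, 0.682, 0, -70.136, -16.507], TCP at [0.175, 0.652, 0.227] pointing down, gripper open.
Joint ranges: [-176.03, 176.03], [-82.01, 121.73], [-58.28, 71.71], [-173.87, 95.51], [-174.79, -0.11], [-173.66, 173.66]. Speed limits (degrees/s): [136.94, 136.94, 172.46, 180, 180, 180].

## Interface

Orientations are given as [roll, pitch, yaw] about the fixed x, y, z axes, in that order (R = Rz(yaw) Ry(pitch) Rx(roll)).
In Python, from plant import r gives the robot as it stands. The module is installed in compiled form; this text tells all that it offers.
- The arm moves only by the tool play_rows, never from a script. Its argument "rows" is a list of rows, each an object with "slide": the shift along the tool's x, y, z as a fraction of full scale, a list of three; "delta_rot": the turn, a rotation vector about the tool's x, y, z as a fraction of full scale, a list of three; "fingers": the opening, from -1 (shut) to 1 (fully open). In form: [{"slide": [x, y, z], "delta_rot": [rx, ry, rz], "fingers": fingers}, ...]. A call has 1 to 8 rows; each row shifts and turns the commanded pose from where the row before left it, along the tool's axes as they then stand; what a row does not reach is not made up. Full scale, the value 1, is 0.15 m for a shift and 0.08 rad for a turn. A row lasts 1/8 s, in which the tool goes at most 62.5 mm and 10.7 degrees, less where a joint would pass 70% of its speed; a pose out of reach is approached as far as the arm can. A call with a number of a shift or a turn outside -1 to 1 is refused whole. A call with a gripper value outside its range is refused whole. The fingers move at their own pace and stop on an object; "squeeze" is the grip in N (left out, the last holds). Time passes only in rows, so rows that do not move let the fingers close. It gives the time, the measured TCP pose, the force, the opening and the grip force at its end, in the units of the state.
- r.get_state(): the state, without advancing time (a new reading comes with each control period).
- r.capture(name): name is "scene" or "top" or "wrist"; returns a dict with "image" (400x640x3 uint8, blue, green, red), "fx", "fy", "cx", "cy" (pixels), "distortion" ([k1, k2, p1, p2, k3] as OpenCV has them; the pictures are not rectified), "R" (3x3) and "t" (3): a world point X has camera coordinates R X + t; the wrist camera has in their place "T_tool_cam" (4x4, takes a point from camera to tool coordinates, whose origin is the TCP and whose axes are the flange's). Camera axes: x right, y down, z forward; pixel columns grow to the right and rows downward; lengths in m; the calibration is good to about 2 mm. A picture is of the moment at which its call begins: read the wrist's pose just before it. There is no depth.
- r.close_job(): hands the job in; it is judged then, once.
The state is a dict: "time_s": time; "joints": joint angles; "qd": joint speeds; "joint_torque": joint torques, N m; "tcp_pos": TCP position; "eef_rot": TCP orientation; "contact_force": force on the tool from outside, world axes, zero at the start; "moment": the same for the moment, N m; "gripper_width": finger opening in m; "gripper_force": force on a finger pad.
Only numpy, scipy, OpenCV 4.12 (cv2) and the standard library are available. Lean on these libraries where they do the work, as an engineer would, in place of code of your own. Each camera call takes 0.05 s, during which the arm holds its last target. There are 200 camera calls.

## Task

Pick up the longer of the two fired clay test bars by its upper part, set it on edge in the open end of the length gauge's trough and, without lifting it, slide it along to the sprung plunger while pressing it down on the bed with about 10 N all the way. With the end of the bar push the plunger in 10 mm, so that its pointer stands level with the two index pins, never driving it to its stop, and finish while holding it there: bar still gripped, pressed flat on the bed and holding the plunger in. Leave the short bar, bowl and mug where they are.

Things in the scene. Friction and masses are not known exactly. Their poses are not given: they have to be found in the camera images.
- long_bar: the longer fired clay (terracotta) bar, 140 x 20 x 50 mm (x, y, z), about 0.28 kg, standing on its long narrow edge on the table. Origin: centre of its underside; x along its length, z up. Either end may lead
- short_bar: a shorter bar of the same clay, 90 x 20 x 50 mm, standing likewise; not to be moved. Origin: centre of its underside, x along its length
- gauge: the length gauge, fixed: aluminium base plate 100 x 400 mm, 10 mm thick, on the table, with the trough on it and a grey spring housing (56 x 80 mm) at one end. Origin at table height right under the bed's origin, same axes as the bed. The housing stands at y = +105 to +185 mm, top 68 mm above the table
- bed: steel floor of the trough. Origin on its top face, 18 mm above the table; y runs along the trough towards the plunger, x across, z up. It reaches from y = -200 mm (open end, no end wall) to +90 mm. Two rails, 8 mm wide and 12 mm higher than the bed, line it from y = -200 to +60 mm, 28 mm clear between them. Set the bar in with its middle near y = -120 mm
- anvil_face (a point): round flat steel head of the sprung plunger, 24 mm in diameter and 8 mm thick, its axis 25 mm above the bed and on the trough's centre line. This point: centre of the flat face that looks along the trough to the open end; at rest this face is at y = +70 mm of the bed, so the 140 mm bar meets it when the bar's middle is at y = 0
- plunger (a joint): how far the plunger is pushed in, m: 0 at rest, stop at 0.020, index at 0.010. Moves along the bed's +y. Spring: about 4 N to start it, 9 N at 10 mm, 14 N at the stop; it returns when let go. A small dark pointer tab above the housing moves with it and is level with the two thin pins on the housing top at 10 mm
- bowl: terracotta bowl, 130 mm across and 55 mm high, standing beside the gauge; origin: centre of its underside
- mug: white mug, 76 mm across and 85 mm high; origin: centre of its underside
Things that resemble listed ones, but are neither listed nor needed, are in the scene too. What is shaped like the long_bar but blue, purple or yellow is not meant.

How it is judged (in metres and radians):
On the way, in this order (a step that is already met when the one before it is completed fails the run):
1. the gripped long bar is on the bed at the trough's open end (its middle 90 to 150 mm short of where it meets the plunger), pressed down with 4.5 to 30 N (x of long_bar in the frame of bed between -0.005 and 0.005 m and z of long_bar in the frame of bed between -0.004 and 0.003 m and angle between the x axis of long_bar and the y axis of bed, either way round below 0.08 rad and angle between the z axis of long_bar and the z axis of bed, either way round below 0.06 rad and y of long_bar in the frame of bed between -0.15 and -0.09 m and contact force between long_bar and bed between 4.5 and 30 N and contact force between the fingers and long_bar above 1 N), for 0.15 s.
2. it slides through the middle of the trough (85 to 45 mm short), flat and pressed down with 4.5 to 30 N (x of long_bar in the frame of bed between -0.005 and 0.005 m and z of long_bar in the frame of bed between -0.004 and 0.003 m and angle between the x axis of long_bar and the y axis of bed, either way round below 0.08 rad and angle between the z axis of long_bar and the z axis of bed, either way round below 0.06 rad and y of long_bar in the frame of bed between -0.085 and -0.045 m and contact force between long_bar and bed between 4.5 and 30 N and contact force between the fingers and long_bar above 1 N), for 0.15 s.
3. it slides through the last part (40 to 2 mm short), flat and pressed down with 4.5 to 30 N (x of long_bar in the frame of bed between -0.005 and 0.005 m and z of long_bar in the frame of bed between -0.004 and 0.003 m and angle between the x axis of long_bar and the y axis of bed, either way round below 0.08 rad and angle between the z axis of long_bar and the z axis of bed, either way round below 0.06 rad and y of long_bar in the frame of bed between -0.04 and -0.002 m and contact force between long_bar and bed between 4.5 and 30 N and contact force between the fingers and long_bar above 1 N), for 0.15 s.
At the end, for the whole second after the job is handed in: The long bar, still gripped, is at rest flat on the bed (within 3 mm in height, 5 mm of the centre line, 0.08 rad along the trough, 0.06 rad upright), over 1.5 N on the bed, and its end alone, with over 3 N, holds the plunger pushed in 8 to 12 mm through the last second (x of long_bar in the frame of bed between -0.005 and 0.005 m and z of long_bar in the frame of bed between -0.004 and 0.003 m and angle between the x axis of long_bar and the y axis of bed, either way round below 0.08 rad and angle between the z axis of long_bar and the z axis of bed, either way round below 0.06 rad and value of joint plunger between 0.008 and 0.012 m and contact force between long_bar and bed above 1.5 N and contact force between long_bar and plunger above 3 N and contact force between the fingers and long_bar above 1 N and contact force between each of the arm, the fingers and plunger below 0.5 N and linear speed of long_bar below 0.02 m/s); the arm keeps its last pose, push and grip.
It fails at once if the long bar is lifted off the bed on its way along the trough (4 to 40 mm above it, past the open end zone) (y of long_bar in the frame of bed between -0.085 and 0.02 m and x of long_bar in the frame of bed between -0.014 and 0.014 m and z of long_bar in the frame of bed between 0.004 and 0.04 m).
It fails at once if the plunger is driven to its stop (more than 18 mm) (value of joint plunger above 0.018 m).
It fails at once if the short bar, bowl or mug is moved more than 20 mm (distance of any of short_bar, bowl, mug from where it was at the start of the episode above 0.02 m).
It also fails if it takes over 58 s, if anything falls off the work surface, if the arm or the gripper's body presses on something with over 40 N, if the wrist force passes 120 N, or if a joint passes its speed limit or range.

## Working session

There is one attempt and no reset: what is moved stays moved. The work goes in short steps, Python scripts to look and compute and a tool call to move; the robot and the scene stay as the last step left them, time stands still between calls to the robot, and variables do not carry over. Pictures are saved under pics/ and viewed, at most 10 in all, crops included, and the job is handed in when it is done.

Besides the shell and the picture viewer there is one more tool, called after "Emit:" as name(argument=value, ...), one argument or row to a line, values as JSON. play_rows: Moves the arm, as the interface text tells. Shift numbers are shares of 0.15 m and turn numbers shares of 0.08 rad, none past 1 either way. Its arguments: {"type":"object","properties":{"rows":{"type":"array"},"squeeze":{"type":"number"}},"required":["rows"]}

```bash
mkdir -p pics; cat > h.py <<'E'
import numpy as np, cv2
from plant import r
from scipy.spatial.transform import Rotation as Ro
def K(c): return np.array([[c["fx"],0,c["cx"]],[0,c["fy"],c["cy"]],[0,0,1.]])
def pose(s=None):
    s=s or r.get_state(); return Ro.from_euler('xyz',s["eef_rot"],degrees=True).as_matrix(),np.array(s["tcp_pos"])
def cam(name):
    R,p=pose(); c=r.capture(name)
    if name=="wrist":
        T=np.array(c["T_tool_cam"]); Rc=R@T[:3,:3]; o=R@T[:3,3]+p
    else: Rc=np.array(c["R"]).T; o=-Rc@np.array(c["t"])
    c["Rc"]=Rc;c["o"]=o; return c
def ray(c,uv,z):
    n=cv2.undistortPoints(np.array(uv,float).reshape(-1,1,2),K(c),np.array(c["distortion"])).reshape(-1,2)
    d=np.c_[n,np.ones(len(n))]@c["Rc"].T
    return c["o"]+d*((z-c["o"][2])/d[:,2])[:,None]
def proj(c,X):
    R=c["Rc"].T; return cv2.projectPoints(np.array(X,float),cv2.Rodrigues(R)[0],-R@c["o"],K(c),np.array(c["distortion"]))[0].reshape(-1,2)
E
python3 - <<'E'
from h import *
print(r.get_state())
for n in ("scene","top"):
    c=cam(n); cv2.imwrite(f"pics/{n}0.png",c["image"]); print(n,c["o"],c["fx"])
E
```

```text
{'time_s': 0.0, 'joints': array([ 9.14504008e+01,  2.05889570e+01,  6.32990368e-01, -2.14821871e-02,
       -7.01338258e+01, -1.65082018e+01]), 'qd': array([-0.05828924,  0.03649105,  0.03699717,  0.00854001, -0.04107078,
        0.03314261]), 'joint_torque': array([-1.32245674e-03, -5.82712162e+01,  2.93047374e+01,  6.99739158e+00,
        7.02534409e-03, -1.61906514e-04]), 'tcp_pos': array([0.17523614, 0.65134982, 0.22564041]), 'eef_rot': array([ 1.79908170e+02, -6.15514558e-03, -1.50651121e+01]), 'contact_force': array([ 0.48414994, -0.01688742, -0.1332061 ]), 'moment': array([-0.0394928 , -0.00715541, -0.02114946]), 'gripper_force': 0.0, 'gripper_width': 0.08783315780818458}
scene [ 0.96791806 -0.78878791  0.98067155] 401.06554361260163
top [ 0.31448842 -0.00883934  1.20392542] 412.96009748856994
```

View pics/top0.png

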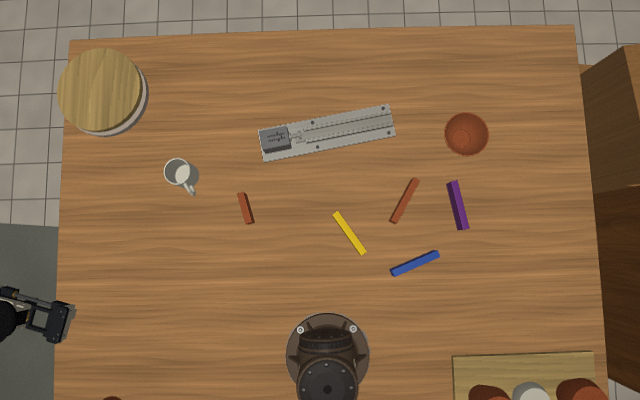

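View pics/scene0.png

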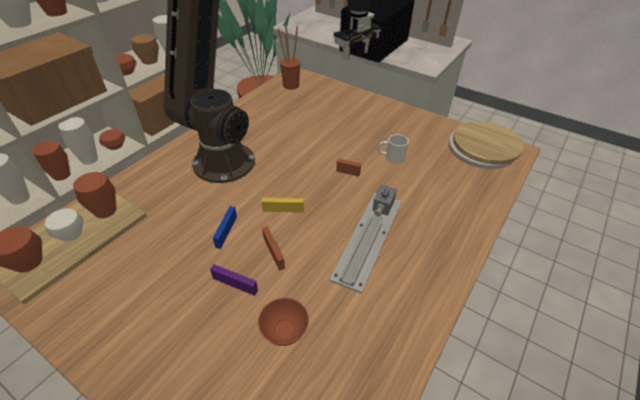

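The top view shows the long bar at about (404,200), the short bar at (246,208), and the gauge running from its housing at (275,140) to the open end at (393,120). The bowl is at (466,134) and the mug at (178,172). The scene view agrees with this layout.

```bash
python3 - <<'E'
from h import *
c=cam("top"); im=c["image"]; hsv=cv2.cvtColor(im,cv2.COLOR_BGR2HSV)
def blob(m,box):
    k=np.zeros_like(m);x0,y0,x1,y1=box;k[y0:y1,x0:x1]=m[y0:y1,x0:x1]
    cs=cv2.findContours(k,0,2)[0]; return max(cs,key=cv2.contourArea)
red=cv2.inRange(hsv,(0,130,40),(11,255,255))
for n,b in (("long",(380,165,430,235)),("short",(230,185,262,232))):
    q=blob(red,b); P=ray(c,q.reshape(-1,2),0.05)[:,:2]
    print(n,cv2.contourArea(q),cv2.minAreaRect(P.astype(np.float32)), [ray(c,[cv2.minAreaRect(q)[0]],z) for z in(.03,.05)])
g=cv2.inRange(hsv,(0,0,70),(180,60,255)); q=blob(g,(245,95,410,170))
P=ray(c,q.reshape(-1,2),0.01)[:,:2]; print("gauge",cv2.minAreaRect(P.astype(np.float32)),cv2.boxPoints(cv2.minAreaRect(P.astype(np.float32))))
w=cam("wrist"); print("cam in tool",w["T_tool_cam"],w["fx"])
crop=np.vstack([cv2.resize(im[90:170,240:420],None,fx=3.5,fy=3.5),cv2.resize(im[170:240,380:560],None,fx=3.5,fy=3.5)]);cv2.imwrite("pics/c1.png",crop)
E
```

```text
long 355.0 ((0.4275493025779724, -0.22892044484615326), (0.023499611765146255, 0.1415558159351349), 59.49052429199219) [array([[ 0.42912549, -0.23254262,  0.03      ]]), array([[ 0.42717243, -0.22873141,  0.05      ]])]
short 252.5 ((0.4178614318370819, 0.2179284393787384), (0.09177884459495544, 0.026198947802186012), 16.09433364868164) [array([[0.41945378, 0.22181358, 0.03      ]]), array([[0.4176655 , 0.21788398, 0.05      ]])]
gauge ((0.6392695307731628, -0.01561407744884491), (0.1005612388253212, 0.3992590308189392), 10.130640983581543) [[ 0.55465937  0.17205904]
 [ 0.6248863  -0.22097524]
 [ 0.7238797  -0.2032872 ]
 [ 0.6536528   0.18974708]]
cam in tool [[ 8.98643405e-04 -9.60133587e-01 -2.79540137e-01  7.64549832e-02]
 [ 9.99999585e-01  8.21290819e-04  3.93840162e-04 -5.81653194e-04]
 [-1.48555419e-04 -2.79540375e-01  9.60133926e-01 -1.57791220e-01]
 [ 0.00000000e+00  0.00000000e+00  0.00000000e+00  1.00000000e+00]] 326.2159975398254
```

View pics/c1.png

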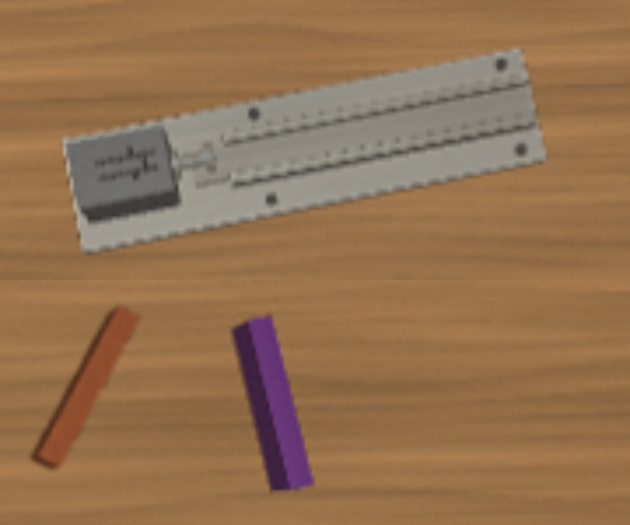

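The crop is clean: the plate measures 100.6 x 399.3 mm, which matches the given size, and the long bar measures 141 mm. The open end of the trough is at right. Next I move towards the bar, swinging out around the base.

Emit:
play_rows(
  rows=[
    {"slide": [0.28, 0.27, 0], "delta_rot": [0, 0, 0], "fingers": 1},
    {"slide": [0.28, 0.27, 0], "delta_rot": [0, 0, 0], "fingers": 1},
    {"slide": [0.28, 0.27, 0], "delta_rot": [0, 0, 0], "fingers": 1},
    {"slide": [0.28, 0.27, 0], "delta_rot": [0, 0, 0], "fingers": 1},
    {"slide": [0.28, 0.27, 0], "delta_rot": [0, 0, 0], "fingers": 1},
    {"slide": [0.28, 0.27, 0], "delta_rot": [0, 0, 0], "fingers": 1},
    {"slide": [0.28, 0.27, 0], "delta_rot": [0, 0, 0], "fingers": 1},
    {"slide": [0.28, 0.27, 0], "delta_rot": [0, 0, 0], "fingers": 1},
  ],
  squeeze=50,
)

```text
time_s: 1.2
tcp_pos: [0.4163, 0.2499, 0.2268]
eef_rot: [-180.0, -0.0, -15.0]
contact_force: [1.0, 0.1, -0.3]
gripper_width: 0.0875
gripper_force: 0.0
```

Emit:
play_rows(
  rows=[
    {"slide": [0.115, 0.383, 0], "delta_rot": [0, 0, 0], "fingers": 1},
    {"slide": [0.115, 0.383, 0], "delta_rot": [0, 0, 0], "fingers": 1},
    {"slide": [0.115, 0.383, 0], "delta_rot": [0, 0, 0], "fingers": 1},
    {"slide": [0.115, 0.383, 0], "delta_rot": [0, 0, 0], "fingers": 1},
    {"slide": [0.115, 0.383, 0], "delta_rot": [0, 0, 0], "fingers": 1},
    {"slide": [0.115, 0.383, 0], "delta_rot": [0, 0, 0], "fingers": 1},
    {"slide": [0.115, 0.383, 0], "delta_rot": [0, 0, 0], "fingers": 1},
    {"slide": [0.115, 0.383, 0], "delta_rot": [0, 0, 0], "fingers": 1},
  ],
)

```text
time_s: 2.2
tcp_pos: [0.4293, -0.2301, 0.2269]
eef_rot: [-180.0, -0.1, -15.1]
contact_force: [1.4, 0.4, 0.6]
gripper_width: 0.0874
gripper_force: 0.0
```

Emit:
play_rows(
  rows=[
    {"slide": [0, 0, 0], "delta_rot": [0, 0, 0.85], "fingers": 1},
    {"slide": [0, 0, 0], "delta_rot": [0, 0, 0.85], "fingers": 1},
    {"slide": [0, 0, 0], "delta_rot": [0, 0, 0.85], "fingers": 1},
    {"slide": [0, 0, 0], "delta_rot": [0, 0, 0.83], "fingers": 1},
    {"slide": [0, 0, 0], "delta_rot": [0, 0, 0], "fingers": 1},
    {"slide": [0, 0, 0], "delta_rot": [0, 0, 0], "fingers": 1},
  ],
)

```text
time_s: 2.95
tcp_pos: [0.4295, -0.228, 0.2265]
eef_rot: [-180.0, 0.0, -30.5]
contact_force: [0.3, -0.6, 0.1]
gripper_width: 0.0876
gripper_force: 0.0
```

```bash
python3 - <<'E'
from h import *
s=r.get_state(); print(s["tcp_pos"],s["eef_rot"])
c=cam("wrist"); cv2.imwrite("pics/w1.png",c["image"]); hsv=cv2.cvtColor(c["image"],cv2.COLOR_BGR2HSV)
m=cv2.inRange(hsv,(0,130,40),(11,255,255)); q=max(cv2.findContours(m,0,2)[0],key=cv2.contourArea)
P=ray(c,q.reshape(-1,2),0.05)[:,:2]; print(cv2.contourArea(q),cv2.minAreaRect(P.astype(np.float32)))
E
```

```text
[ 0.42946808 -0.22798825  0.2265455 ] [-1.79999933e+02  2.15180180e-03 -3.04641449e+01]
2120.0 ((0.4310496747493744, -0.23037341237068176), (0.018447449430823326, 0.13712948560714722), 59.26377868652344)
```

View pics/w1.png

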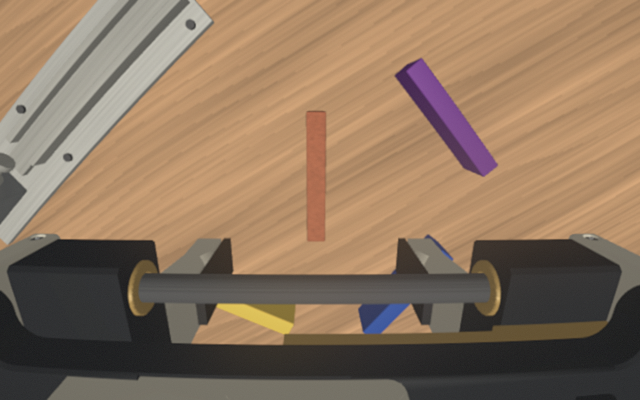

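The bar is midway between the fingers, spanning (316,110) to (316,240), and measures 137 x 18 mm against 140 x 20 mm. Next I descend to z = 0.021 and grip.

Emit:
play_rows(
  rows=[
    {"slide": [0.017, 0.009, 0.34], "delta_rot": [0, 0, 0.06], "fingers": 1},
    {"slide": [0, 0, 0.34], "delta_rot": [0, 0, 0], "fingers": 1},
    {"slide": [0, 0, 0.34], "delta_rot": [0, 0, 0], "fingers": 1},
    {"slide": [0, 0, 0.25], "delta_rot": [0, 0, 0], "fingers": 1},
    {"slide": [0, 0, 0.1], "delta_rot": [0, 0, 0], "fingers": 1},
    {"slide": [0, 0, 0], "delta_rot": [0, 0, 0], "fingers": 1},
  ],
)

```text
time_s: 3.75
tcp_pos: [0.4302, -0.2304, 0.02]
eef_rot: [179.9, 0.2, -30.8]
contact_force: [0.4, -1.1, 0.5]
gripper_width: 0.0874
gripper_force: 0.0
```

Emit:
play_rows(
  rows=[
    {"slide": [0, 0, 0], "delta_rot": [0, 0, 0], "fingers": -1},
    {"slide": [0, 0, 0], "delta_rot": [0, 0, 0], "fingers": -1},
    {"slide": [0, 0, 0], "delta_rot": [0, 0, 0], "fingers": -1},
    {"slide": [0, 0, 0], "delta_rot": [0, 0, 0], "fingers": -1},
    {"slide": [0, 0, 0], "delta_rot": [0, 0, 0], "fingers": -1},
    {"slide": [0, 0, 0], "delta_rot": [0, 0, 0], "fingers": -1},
    {"slide": [0, 0, 0], "delta_rot": [0, 0, 0], "fingers": -1},
    {"slide": [0, 0, 0], "delta_rot": [0, 0, 0], "fingers": -1},
  ],
  squeeze=50,
)

```text
time_s: 4.75
tcp_pos: [0.4309, -0.2305, 0.021]
eef_rot: [180.0, 0.0, -30.8]
contact_force: [0.1, -0.7, -1.1]
gripper_width: 0.0194
gripper_force: 50.0
```

Emit:
play_rows(
  rows=[
    {"slide": [0, 0, -0.29], "delta_rot": [0, 0, 0], "fingers": -1},
    {"slide": [0, 0, -0.29], "delta_rot": [0, 0, 0], "fingers": -1},
    {"slide": [0, 0, -0.29], "delta_rot": [0, 0, 0], "fingers": -1},
    {"slide": [0.196, -0.267, 0], "delta_rot": [0, 0, 0], "fingers": -1},
    {"slide": [0.196, -0.267, 0], "delta_rot": [0, 0, 0], "fingers": -1},
    {"slide": [0.196, -0.267, 0], "delta_rot": [0, 0, 0], "fingers": -1},
    {"slide": [0.196, -0.267, 0], "delta_rot": [0, 0, 0], "fingers": -1},
    {"slide": [0.196, -0.267, 0], "delta_rot": [0, 0, 0], "fingers": -1},
  ],
)

```text
time_s: 5.75
tcp_pos: [0.6607, -0.133, 0.1506]
eef_rot: [180.0, 0.1, -30.8]
contact_force: [0.1, -0.9, -2.4]
gripper_width: 0.0197
gripper_force: 50.0
```

Emit:
play_rows(
  rows=[
    {"slide": [0, 0, 0], "delta_rot": [0, 0, 0.97], "fingers": -1},
    {"slide": [0, 0, 0], "delta_rot": [0, 0, 0.97], "fingers": -1},
    {"slide": [0, 0, 0], "delta_rot": [0, 0, 0.97], "fingers": -1},
    {"slide": [0, 0, 0], "delta_rot": [0, 0, 0.97], "fingers": -1},
    {"slide": [0, 0, 0], "delta_rot": [0, 0, 0.97], "fingers": -1},
    {"slide": [0, 0, 0], "delta_rot": [0, 0, 0.97], "fingers": -1},
    {"slide": [0, 0, 0], "delta_rot": [0, 0, 0.97], "fingers": -1},
    {"slide": [0, 0, 0], "delta_rot": [0, 0, 0.97], "fingers": -1},
  ],
)

```text
time_s: 6.75
tcp_pos: [0.6592, -0.1337, 0.1506]
eef_rot: [179.9, 0.1, -66.6]
contact_force: [-0.2, -0.0, -2.3]
gripper_width: 0.0197
gripper_force: 50.0
```

Emit:
play_rows(
  rows=[
    {"slide": [0, 0, 0], "delta_rot": [0, 0, 0.97], "fingers": -1},
    {"slide": [0, 0, 0], "delta_rot": [0, 0, 0.97], "fingers": -1},
    {"slide": [0, 0, 0], "delta_rot": [0, 0, 0.97], "fingers": -1},
    {"slide": [0, 0, 0], "delta_rot": [0, 0, 0], "fingers": -1},
    {"slide": [0, 0, 0], "delta_rot": [0, 0, 0], "fingers": -1},
    {"slide": [0, 0, 0], "delta_rot": [0, 0, 0], "fingers": -1},
  ],
)

```text
time_s: 7.5
tcp_pos: [0.6598, -0.1338, 0.1514]
eef_rot: [180.0, 0.0, -79.7]
contact_force: [0.6, 0.2, -2.2]
gripper_width: 0.0197
gripper_force: 50.0
```

```bash
python3 - <<'E'
from h import *
s=r.get_state(); print(s["tcp_pos"],s["eef_rot"],s["contact_force"],s["moment"])
c=cam("wrist"); cv2.imwrite("pics/w2.png",c["image"]); np.savez("w2.npz",**c)
a=np.radians(10.13);o=np.array([.6393,-.0156,0]);Rg=np.array([[np.cos(a),-np.sin(a),0],[np.sin(a),np.cos(a),0],[0,0,1]])
print("p in gauge",(s["tcp_pos"]-o)@Rg)
for p in ([-.05,-.2,.01],[.05,-.2,.01],[-.05,.2,.01],[-.022,-.2,.03],[.022,-.2,.03],[-.014,.06,.03],[.014,.06,.03],[-.014,-.2,.03],[.014,-.2,.03]): print(p,proj(c,[o+Rg@p])[0].round(1))
E
```

```text
[ 0.65980101 -0.13380848  0.15138643] [ 1.79985114e+02  6.76992986e-03 -7.96791674e+01] [ 0.59725931  0.1919698  -2.19202462] [ 0.06523754 -0.01622237 -0.05197969]
p in gauge [-0.00060934 -0.11997152  0.15138643]
[-0.05, -0.2, 0.01] [371.3 101.7]
[0.05, -0.2, 0.01] [258.2 101.2]
[-0.05, 0.2, 0.01] [352.6 434.8]
[-0.022, -0.2, 0.03] [341.5 101. ]
[0.022, -0.2, 0.03] [288.  100.8]
[-0.014, 0.06, 0.03] [326.8 359.1]
[0.014, 0.06, 0.03] [300.3 359. ]
[-0.014, -0.2, 0.03] [331.8 100.9]
[0.014, -0.2, 0.03] [297.8 100.8]
```

View pics/w2.png

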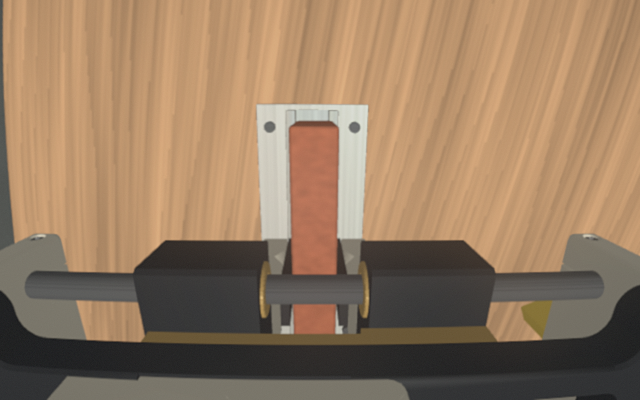

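The wrist picture shows the bar held straight over the trough, with bar edges at columns 290 to 338. The plate end edge is at row 104 and its sides are at columns 257 and 368, so the gauge lies 2 mm from my estimate. I'll refine it from the edges.

```bash
python3 - <<'E'
from h import *
c=dict(np.load("w2.npz")); im=c["image"]; hsv=cv2.cvtColor(im,cv2.COLOR_BGR2HSV)
g=cv2.GaussianBlur(im,(3,3),0).astype(int); sat=cv2.GaussianBlur(hsv[:,:,1],(3,3),0).astype(float)
L,Rr=[],[]
def cross(row,a,b,t):  # subpixel column where sat falls through t from a to b
    st=1 if b>a else -1
    for x in range(a,b,st):
        if sat[row,x]>=t>sat[row,x+st]: return x+st*(sat[row,x]-t)/(sat[row,x]-sat[row,x+st])
print(sat[170,250:268].astype(int),sat[170,355:378].astype(int),sat[98:112,340].astype(int))
for row in range(110,230,4):
    t=70
    a,b=cross(row,235,275,t),cross(row,395,350,t)
    if a: L.append((a,row))
    if b: Rr.append((b,row))
l=ray(c,L,.01)[:,:2]; q=ray(c,Rr,.01)[:,:2]
for n,e in(("L",l),("R",q)):
    vx,vy,x,y=cv2.fitLine(e.astype(np.float32),cv2.DIST_HUBER,0,.01,.01).ravel(); print(n,len(e),np.degrees(np.arctan2(vy,vx))%180,x,y)
E0=[(u,next(y for y in range(90,115) if sat[y,u]<70)-.5) for u in (264,275,345,355)]
print(E0); e=ray(c,E0,.01)[:,:2]
a=np.radians(10.13);ax=np.array([-np.sin(a),np.cos(a)]);nx=np.array([np.cos(a),np.sin(a)]);o=np.array([.6393,-.0156])
print("L x",((l-o)@nx).round(4)[[0,10,-1]],"R x",((q-o)@nx).round(4)[[0,10,-1]],"end y",((e-o)@ax).round(4))
# bar top
m=cv2.inRange(hsv,(0,130,40),(11,255,255)); z=.1514+.029
B=[]
for row in range(135,235,10):
    xs=np.where(m[row,270:360])[0]+270; B.append(((xs[0]-.5,row),(xs[-1]+.5,row)))
B=np.array(B); bl=ray(c,B[:,0],z)[:,:2];br=ray(c,B[:,1],z)[:,:2]; mid=(bl+br)/2
print("w",np.linalg.norm(bl-br,axis=1).round(4),"barx",((mid-o)@nx).round(4)); d=mid[0]-mid[-1]; print(np.degrees(np.arctan2(d[1],d[0])))
E
```

```text
[105 105 105 105 105 105 105  95  67  36  21  19  20  21  21  20  20  21] [ 16  16  15  14  15  16  16  16  16  24  53  88 104 105 104 104 104 104
 103 104 104 104 104] [104 105 105 105 105  89  51  22  14  14  14  14  15  15]
L 30 100.033516 0.7182769 -0.1581408
R 30 100.09206 0.61531097 -0.15124924
[(264, 103.5), (275, 103.5), (345, 103.5), (355, 103.5)]
L x [0.0526 0.0526 0.0528] R x [-0.0475 -0.0476 -0.0474] end y [-0.198  -0.198  -0.1982 -0.1983]
w [0.0187 0.0188 0.0182 0.0183 0.0185 0.0183 0.0184 0.0186 0.0183 0.0181] barx [0.0006 0.0006 0.0006 0.0006 0.0006 0.0004 0.0003 0.0003 0.0005 0.0003]
-79.32368189704435
```

Emit:
play_rows(
  rows=[
    {"slide": [0, -0.01, 0.25], "delta_rot": [0, 0, 0.09], "fingers": -1},
    {"slide": [0, 0, 0.25], "delta_rot": [0, 0, 0], "fingers": -1},
    {"slide": [0, 0, 0.14], "delta_rot": [0, 0, 0], "fingers": -1},
    {"slide": [0, 0, 0], "delta_rot": [0, 0, 0], "fingers": -1},
    {"slide": [0, 0, 0], "delta_rot": [0, 0, 0], "fingers": -1},
    {"slide": [0, 0, 0], "delta_rot": [0, 0, 0], "fingers": -1},
  ],
)

```text
time_s: 8.3
tcp_pos: [0.6623, -0.1336, 0.0571]
eef_rot: [-179.9, -0.0, -80.1]
contact_force: [-0.5, -0.8, -2.2]
gripper_width: 0.0198
gripper_force: 50.0
```

```bash
python3 - <<'E'
from h import *
s=r.get_state(); print(s["tcp_pos"],s["eef_rot"],s["contact_force"])
c=cam("wrist"); np.savez("w3.npz",**c); cv2.imwrite("pics/w3.png",cv2.resize(c["image"][40:260,220:420],None,fx=2.7,fy=2.7,interpolation=cv2.INTER_CUBIC))
E
```

```text
[ 0.66233446 -0.13356912  0.05712916] [-1.79863472e+02 -2.43244596e-02 -8.01277557e+01] [-0.54196431 -0.80961887 -2.21317205]
```

View pics/w3.png

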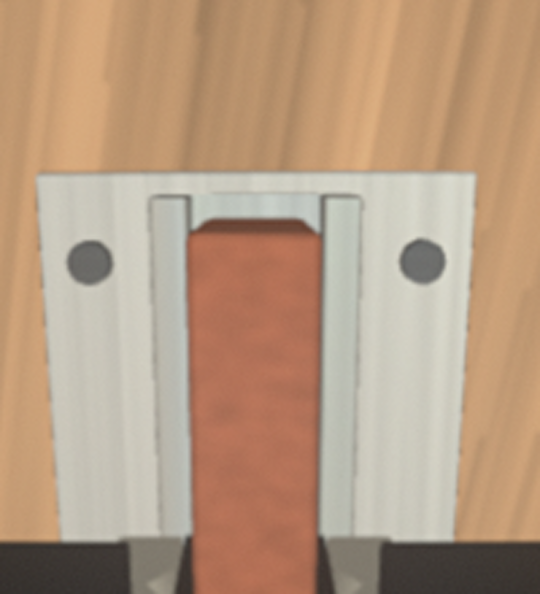

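The bar sits central between the rails. In the crop the rail inner edges are at 190 and 322 and the bar is at 188 to 320. The rail ends lie a little inside the plate's end, which sets the bed's y origin.

Emit:
play_rows(
  rows=[
    {"slide": [0, 0, 0.05], "delta_rot": [0, 0, 0], "fingers": -1},
    {"slide": [0, 0, 0.04], "delta_rot": [0, 0, 0], "fingers": -1},
    {"slide": [0, 0, 0.01], "delta_rot": [0, 0, 0], "fingers": -1},
    {"slide": [0, 0, 0], "delta_rot": [0, 0, 0], "fingers": -1},
  ],
)

```text
time_s: 8.85
tcp_pos: [0.6612, -0.1336, 0.0402]
eef_rot: [180.0, 0.0, -80.1]
contact_force: [0.0, 0.5, -2.5]
gripper_width: 0.0199
gripper_force: 50.0
```

```bash
python3 - <<'E'
from h import *
c=dict(np.load("w3.npz"));a=np.radians(10.06);ax=np.array([-np.sin(a),np.cos(a)]);nx=np.array([np.cos(a),np.sin(a)])
t=np.array([.66234,-.13357])
for n,u,v,z in(("rail",170,197,.03),("rail",342,197,.03),("bed",256,193,.018),("plate",256,172,.01)):
    P=ray(c,[(220+u/2.7,40+v/2.7)],z)[0,:2]-t; print(n,"y rel tcp",P@ax,"x",P@nx)
s=r.get_state(); print(s["tcp_pos"],s["contact_force"])
E
```

```text
rail y rel tcp -0.07219002153308911 x 0.0178022945022618
rail y rel tcp -0.0721126962798683 x -0.017247441334561082
bed y rel tcp -0.07274231778647255 x 0.00028429489503402924
plate y rel tcp -0.07721321500628774 x 0.0002855382197498146
[ 0.66121564 -0.1336164   0.04020598] [ 0.03288427  0.48278512 -2.54816412]
```

Emit:
play_rows(
  rows=[
    {"slide": [0, 0, 0.01], "delta_rot": [0, 0, 0], "fingers": -1},
    {"slide": [0, 0, 0], "delta_rot": [0, 0, 0], "fingers": -1},
  ],
)

```text
time_s: 9.1
tcp_pos: [0.6615, -0.1336, 0.0391]
eef_rot: [-180.0, -0.0, -80.1]
contact_force: [-0.2, -0.2, -2.9]
gripper_width: 0.0198
gripper_force: 50.0
```

Emit:
play_rows(
  rows=[
    {"slide": [0, 0, 0.007], "delta_rot": [0, 0, 0], "fingers": -1},
    {"slide": [0, 0, 0], "delta_rot": [0, 0, 0], "fingers": -1},
  ],
)

```text
time_s: 9.35
tcp_pos: [0.6615, -0.1336, 0.0391]
eef_rot: [-180.0, -0.0, -80.1]
contact_force: [-2.5, 0.6, 4.5]
gripper_width: 0.0197
gripper_force: 50.0
```

Emit:
play_rows(
  rows=[
    {"slide": [0, 0, 0.003], "delta_rot": [0, 0, 0], "fingers": -1},
    {"slide": [0, 0, 0], "delta_rot": [0, 0, 0], "fingers": -1},
    {"slide": [0, 0, 0], "delta_rot": [0, 0, 0], "fingers": -1},
  ],
)

```text
time_s: 9.72
tcp_pos: [0.6615, -0.1336, 0.0391]
eef_rot: [-180.0, -0.0, -80.1]
contact_force: [-4.1, 1.4, 8.3]
gripper_width: 0.0196
gripper_force: 50.0
```

Emit:
play_rows(
  rows=[
    {"slide": [-0.04, 0, 0], "delta_rot": [0, 0, 0], "fingers": -1},
    {"slide": [-0.04, 0, 0], "delta_rot": [0, 0, 0], "fingers": -1},
    {"slide": [-0.04, 0, 0], "delta_rot": [0, 0, 0], "fingers": -1},
  ],
)

```text
time_s: 10.1
tcp_pos: [0.6598, -0.1163, 0.0391]
eef_rot: [-179.8, -0.1, -80.1]
contact_force: [1.1, -5.0, 5.8]
gripper_width: 0.0196
gripper_force: 50.0
```

Emit:
play_rows(
  rows=[
    {"slide": [-0.035, 0, 0.002], "delta_rot": [0, 0, 0], "fingers": -1},
    {"slide": [-0.035, 0, 0], "delta_rot": [0, 0, 0], "fingers": -1},
    {"slide": [-0.035, 0, 0], "delta_rot": [0, 0, 0], "fingers": -1},
    {"slide": [-0.035, 0, 0], "delta_rot": [0, 0, 0], "fingers": -1},
    {"slide": [-0.035, 0, 0], "delta_rot": [0, 0, 0], "fingers": -1},
  ],
)

```text
time_s: 10.72
tcp_pos: [0.6556, -0.0905, 0.0391]
eef_rot: [-179.8, -0.1, -80.1]
contact_force: [0.8, -5.4, 7.3]
gripper_width: 0.0194
gripper_force: 50.0
```

Emit:
play_rows(
  rows=[
    {"slide": [-0.035, 0, 0], "delta_rot": [0, 0, 0], "fingers": -1},
    {"slide": [-0.035, 0, 0], "delta_rot": [0, 0, 0], "fingers": -1},
    {"slide": [-0.035, 0, 0], "delta_rot": [0, 0, 0], "fingers": -1},
    {"slide": [-0.035, 0, 0], "delta_rot": [0, 0, 0], "fingers": -1},
    {"slide": [-0.035, 0, 0.001], "delta_rot": [0, 0, 0], "fingers": -1},
  ],
)

```text
time_s: 11.35
tcp_pos: [0.6512, -0.0647, 0.039]
eef_rot: [-179.8, -0.1, -80.1]
contact_force: [1.1, -6.3, 8.0]
gripper_width: 0.0194
gripper_force: 50.0
```

Emit:
play_rows(
  rows=[
    {"slide": [-0.035, 0, 0], "delta_rot": [0, 0, 0], "fingers": -1},
    {"slide": [-0.035, 0, 0], "delta_rot": [0, 0, 0], "fingers": -1},
    {"slide": [-0.035, 0, 0], "delta_rot": [0, 0, 0], "fingers": -1},
    {"slide": [-0.035, 0, 0], "delta_rot": [0, 0, 0], "fingers": -1},
  ],
)

```text
time_s: 11.85
tcp_pos: [0.6476, -0.044, 0.039]
eef_rot: [-179.8, -0.1, -80.1]
contact_force: [1.4, -7.3, 8.4]
gripper_width: 0.0198
gripper_force: 50.0
```

Emit:
play_rows(
  rows=[
    {"slide": [-0.035, 0, 0], "delta_rot": [0, 0, 0], "fingers": -1},
    {"slide": [-0.035, 0, 0], "delta_rot": [0, 0, 0], "fingers": -1},
    {"slide": [-0.035, 0, 0], "delta_rot": [0, 0, 0], "fingers": -1},
    {"slide": [-0.035, 0, 0], "delta_rot": [0, 0, 0], "fingers": -1},
    {"slide": [-0.03, 0, 0], "delta_rot": [0, 0, 0], "fingers": -1},
  ],
)

```text
time_s: 12.48
tcp_pos: [0.6432, -0.0187, 0.0391]
eef_rot: [-179.8, -0.1, -80.1]
contact_force: [1.9, -6.6, 8.5]
gripper_width: 0.0199
gripper_force: 50.0
```

Emit:
play_rows(
  rows=[
    {"slide": [-0.02, 0, 0], "delta_rot": [0, 0, 0], "fingers": -1},
    {"slide": [-0.02, 0, 0], "delta_rot": [0, 0, 0], "fingers": -1},
  ],
)

```text
time_s: 12.72
tcp_pos: [0.6421, -0.0129, 0.039]
eef_rot: [-179.8, -0.1, -80.1]
contact_force: [0.9, -5.5, 8.7]
gripper_width: 0.0197
gripper_force: 50.0
```

```bash
python3 - <<'E'
from h import *
s=r.get_state(); print(s["tcp_pos"],s["eef_rot"],s["contact_force"])
for n in("top","scene"):
    c=cam(n); np.savez(n+"4.npz",**c); u=proj(c,[[.605,.12,.07]])[0]; print(n,u)
    x,y=map(int,u); cv2.imwrite(f"pics/{n}4.png",cv2.resize(c["image"][y-35:y+35,x-45:x+45],None,fx=7,fy=7,interpolation=cv2.INTER_CUBIC)); print(x-45,y-35)
E
```

```text
[ 0.64214786 -0.01290817  0.03903648] [-1.79794663e+02 -8.05159607e-02 -8.00965786e+01] [ 0.9246506  -5.48372698  8.72337228]
top [278.33213131 139.83851329]
233 104
scene [380.27361436 193.86559002]
335 158
```

Emit:
play_rows(
  rows=[
    {"slide": [-0.01, 0, 0], "delta_rot": [0, 0, 0], "fingers": -1},
    {"slide": [-0.01, 0, 0], "delta_rot": [0, 0, 0], "fingers": -1},
  ],
)

```text
time_s: 13.08
tcp_pos: [0.6417, -0.01, 0.0391]
eef_rot: [-179.8, -0.1, -80.1]
contact_force: [1.1, -5.6, 8.4]
gripper_width: 0.0193
gripper_force: 50.0
```

Emit:
play_rows(
  rows=[
    {"slide": [-0.01, 0, 0], "delta_rot": [0, 0, 0], "fingers": -1},
  ],
)

```text
time_s: 13.2
tcp_pos: [0.6414, -0.0089, 0.039]
eef_rot: [-179.8, -0.1, -80.1]
contact_force: [2.4, -8.6, 8.1]
gripper_width: 0.0199
gripper_force: 50.0
```

Emit:
play_rows(
  rows=[
    {"slide": [-0.01, 0, 0], "delta_rot": [0, 0, 0], "fingers": -1},
  ],
)

```text
time_s: 13.32
tcp_pos: [0.6412, -0.0077, 0.039]
eef_rot: [-179.8, -0.1, -80.1]
contact_force: [1.4, -9.6, 7.7]
gripper_width: 0.0195
gripper_force: 50.0
```

Emit:
play_rows(
  rows=[
    {"slide": [-0.01, 0, 0], "delta_rot": [0, 0, 0], "fingers": -1},
  ],
)

```text
time_s: 13.45
tcp_pos: [0.6409, -0.0064, 0.039]
eef_rot: [-179.8, -0.1, -80.1]
contact_force: [2.7, -10.1, 7.1]
gripper_width: 0.0198
gripper_force: 50.0
```

Emit:
play_rows(
  rows=[
    {"slide": [-0.01, 0, 0], "delta_rot": [0, 0, 0], "fingers": -1},
  ],
)

```text
time_s: 13.58
tcp_pos: [0.6407, -0.0051, 0.0391]
eef_rot: [-179.8, -0.1, -80.1]
contact_force: [3.1, -11.0, 7.7]
gripper_width: 0.0198
gripper_force: 50.0
```

Emit:
play_rows(
  rows=[
    {"slide": [-0.01, 0, 0.001], "delta_rot": [0, 0, 0], "fingers": -1},
    {"slide": [-0.01, 0, 0], "delta_rot": [0, 0, 0], "fingers": -1},
    {"slide": [-0.01, 0, 0], "delta_rot": [0, 0, 0], "fingers": -1},
    {"slide": [0, 0, 0], "delta_rot": [0, 0, 0], "fingers": -1},
  ],
)

```text
time_s: 14.08
tcp_pos: [0.64, -0.0009, 0.039]
eef_rot: [-179.8, -0.1, -80.1]
contact_force: [3.6, -12.0, 8.8]
gripper_width: 0.0195
gripper_force: 50.0
```

```bash
python3 - <<'E'
from h import *
s=r.get_state(); print(s["tcp_pos"],s["eef_rot"],s["contact_force"],s["moment"])
o=[]
for n in("top","scene"):
    c=cam(n); np.savez(n+"5.npz",**c); b=dict(np.load(n+"4.npz")); u=proj(c,[[.612,.13,.07]])[0]; print(n,u)
    x,y=map(int,u); f=lambda k:cv2.resize(k["image"][y-20:y+20,x-27:x+27],None,fx=7,fy=7,interpolation=cv2.INTER_CUBIC); o.append(np.hstack([f(b),f(c)]))
cv2.imwrite("pics/p5.png",np.vstack(o))
E
```

```text
[ 0.63995541 -0.00093971  0.03902692] [-1.79813106e+02 -1.47598835e-01 -8.01100336e+01] [  3.58976859 -11.96021274   8.78449613] [-4.06576887 -0.82878113  0.05411586]
top [274.76944493 137.51508264]
scene [383.59521354 192.99621051]
```

View pics/p5.png

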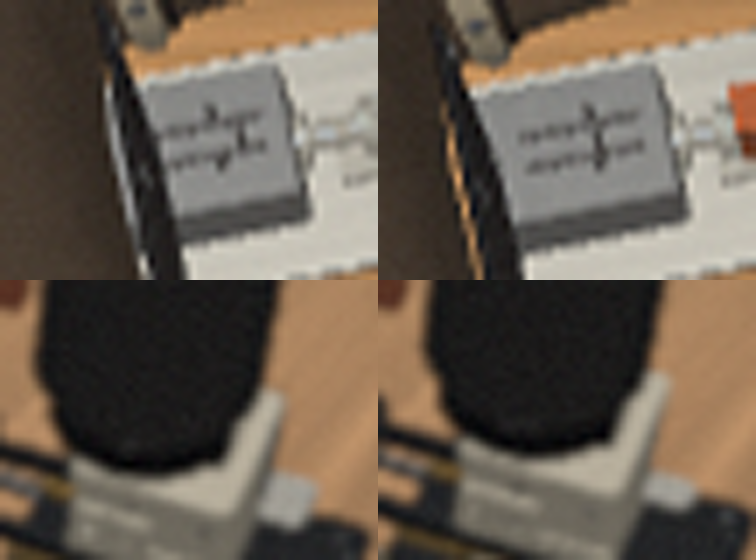

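In the top view the pointer at (598,140) now stands almost on the line of the pins, (588,112) to (603,162). Before contact it stood about 10 mm short of that line. By travel the plunger is about 8.7 to 9.2 mm in, so I push one more millimetre.

Emit:
play_rows(
  rows=[
    {"slide": [-0.007, 0, 0], "delta_rot": [0, 0, 0], "fingers": -1},
    {"slide": [0, 0, 0], "delta_rot": [0, 0, 0], "fingers": -1},
    {"slide": [0, 0, 0], "delta_rot": [0, 0, 0], "fingers": -1},
    {"slide": [0, 0, 0], "delta_rot": [0, 0, 0], "fingers": -1},
  ],
)

```text
time_s: 14.68
tcp_pos: [0.6398, -0.0001, 0.039]
eef_rot: [-179.8, -0.2, -80.1]
contact_force: [3.9, -12.7, 8.8]
gripper_width: 0.0195
gripper_force: 50.0
```

```bash
python3 -c "
from h import *
print(r.get_state()['contact_force']); print(r.close_job())"
```

```text
[  3.94594425 -12.66656534   8.76023488]
the job is handed in; nothing more can be done
None
```

I handed the job in with the long bar still gripped, pressed on the bed with about 11 N and holding the plunger in by an estimated 9.5 mm; the hand-in returned no verdict.

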